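Turn a pipe-clamp plate over through the twist chute

TASK

On the shop counter, bring the white tray in under the chute's spout: low sill towards the chute, centred, and up against the stop bar. Then slide the grey plate with the raised pad along the chute's deck (do not lift it off) and over the lip into the slot, so that it drops through the twisted wire cage and comes to rest in the tray lying flat, pad side down. Leave the plain plate and everything else where they are.

Things in the scene. Friction and masses are not known exactly. Their poses are not given: they have to be found in the camera images.
- chute: Turn-over chute: fixed stand of polished, slippery metal (friction about 0.2). Origin on the counter under the upright cage's axis; z up, +y towards the deck, -y towards the spout. 'Chute frame' numbers below are mm in this frame. Posts 16 mm square at x = +-150, y = 45 and 228, up to the deck. Everything between mouth and spout happens by itself.
- deck (a point): Middle of the chute's deck (chute frame 0, 137, 315): flat sheet, top at z 315, x -160..160, y 34..240, no rim. Its edge at y = 34 is the lip over the mouth. A plate whose centre is pushed a few mm past the lip tips in, leading long edge down.
- guides (a point): Middle between the deck's two round guide rails (chute frame 0, 58, 315), 10 high. They start at x = +-64, y = 85, narrow to y = 58, then run straight to the lip with 82 clear between them, centred on x = 0: a plate goes between them with its long side parallel to the lip.
- mouth (a point): Middle of the mouth, the slot under the lip (chute frame 0, 0, 315): open over x -41..41, y -20..34; the wall at y = -20 stands 10 above the deck.
- cage (a point): Middle of the twisted wire cage (chute frame 0, 0, 190): 8 helical wires from z 283 to 112, 110 mm across with its rings, which turn a falling plate half round about the vertical. A plate that goes in pad up comes out pad down.
- spout (a point): Middle of the end of the spout's floor (chute frame 0, -47, 20). The spout, a bent channel under a clear hood, leads down and out to -y between cheeks (x -50..50, y -46..29, z 28..98); the hood's end is at y = -60, z about 42..46. Underside of the floor's end: z about 16.
- stop_bar (a point): Top middle of the face of the stop bar on the counter (chute frame 0, -4, 22): 22 high, face at y = -4 looking to -y, x -150..150. The tray's sill comes up against it.
- bay (a point): Where the tray's origin is when it is home (chute frame 0, -89, 0), its axes parallel to the chute's.
- bossed_plate: The plate to turn over: grey plastic, 76 (x) x 34 (y) x 8 (z) mm, with a raised pad 32 x 20 mm, 5 high, centred on its top; about 60 g. Origin: centre of the underside; z points out of the pad side. Starts on the deck pad up, left or right of the middle (about 88 mm off), long axis within 0.4 rad of the chute's x axis.
- plain_plate: Look-alike without a pad: same grey plastic, 76 (x) x 34 (y) x 8 mm, about 50 g, origin at the centre of its underside. It lies on the other half of the deck and stays there.
- tray: Loose white tray 140 (x) x 170 (y) mm, about 0.5 kg, slippery metal floor 5 above the counter. Origin: centre of the underside. Side walls (+-x) 6 thick, 36 high; wall on its -y side 9 thick, 40 high, outer face y = -85, can be pinched from above; on its +y side a low sill, 14 high, outer face y = +85, which passes under the spout and starts facing the chute within 0.6 rad.
- spray_can: Bystander: upright spray can, 64 mm across, 170 mm high; origin at the underside.
- screw_box: Bystander: cardboard box 90 x 120 x 50 mm; origin at the underside.
- coupling: Bystander: grey pipe coupling standing on end, 60 mm across, 60 mm high; origin at the underside.
- tape_measure: Bystander: tape measure, about 100 x 40 x 70 mm; origin at the underside.
- pipe_tee: Bystander: grey pipe tee lying on the counter, 110 mm long, 40 mm high; origin at the underside.
- glue_tin: Bystander: glue tin, 80 mm across, 90 mm high; origin at the underside.
Not all that is in view belongs to the job. What is shaped like the bossed_plate but green or orange is not meant.

How it is judged:
On the way, in this order (a step that is already met when the one before it is completed fails the run):
1. the tray stands home under the spout: centred within 20 mm, its sill within 15 mm of the stop bar, square within 0.12 rad (x of tray in the frame of chute between -0.02 and 0.02 m and y of tray in the frame of chute between -0.104 and -0.07 m and angle between the y axis of tray and the y axis of chute, either way round below 0.12 rad and height (world z) of tray below 0.006 m), for 0.2 s.
2. the plate with the pad drops through the twisted cage (x of bossed_plate in the frame of chute between -0.02 and 0.02 m and y of bossed_plate in the frame of chute between -0.02 and 0.02 m and z of bossed_plate in the frame of chute between 0.12 and 0.255 m).
At the end, for the whole second after the job is handed in: The padded plate lies at rest inside the tray, pad side down and flat within 0.24 rad; the tray still stands flat under the spout, centred within 30 mm, its sill within 41 mm of the stop bar and square within 0.2 rad (the falling plate may nudge it) (x of bossed_plate in the frame of tray between -0.065 and 0.065 m and y of bossed_plate in the frame of tray between -0.08 and 0.08 m and z of bossed_plate in the frame of tray between 0.01 and 0.03 m and angle between bossed_plate's own z axis and vertical above 2.9 rad and linear speed of bossed_plate below 0.02 m/s and x of tray in the frame of chute between -0.03 and 0.03 m and y of tray in the frame of chute between -0.13 and -0.07 m and angle between the y axis of tray and the y axis of chute, either way round below 0.2 rad and angle between tray's own z axis and vertical below 0.05 rad); the robot touches nothing.
It fails at once if the padded plate is lifted more than 30 mm off the deck (z of bossed_plate in the frame of chute above 0.345 m).
It fails at once if the plain plate is moved by more than 30 mm (distance of plain_plate from where it was at the start of the episode above 0.03 m).
It fails at once if a bystander is moved by more than 30 mm (distance of any of spray_can, screw_box, coupling, tape_measure, pipe_tee, glue_tin from where it was at the start of the episode above 0.03 m).
It also fails if it takes over 67 s, if anything falls off the work surface, if the arm or the gripper's body presses on something with over 40 N, if the wrist force passes 120 N, or if a joint passes its speed limit or range.

ROBOT

A 6-joint arm with a two-finger parallel gripper is mounted at the origin on the work surface. World frame = base frame: x ahead of the robot, y to its left, z up, the work surface at z = 0. Lengths are in m, angles in rad, forces in N, time in s.
With the tool pointing down it reaches from about 0.35 to 0.975 m from the base axis. Payload 4.9 kg.
Tool frame: the origin (TCP) lies on the mounting face of the last link; the fingertips stand 173 mm ahead of it and the grasp point (between the pads) lies 155 mm ahead of it; z points along the fingers, y is the line along which they close (so a half turn about z gives the same grasp; the last joint's range is limited). The gripper opens to 85 mm and grips with 20 to 120 N. Pads are 22 mm wide; open, the fingers measure 114 mm over their backs; the gripper's body (76 mm by 85 mm) begins 54 mm behind the grasp point. The pads swing forward as they close: fully open they stand 13 mm farther back than shut.
Start: joints at [-1.45, 0.053, 1.613, -0, 1.476, -0.119], TCP at [0.148, -0.607, 0.405] pointing down, gripper open.
Joint ranges: [-3.01, 3.01], [-1.01, 2.22], [0.06, 2.58], [-1.02, 4.17], [0.09, 2.62], [-3.14, 3.14]. Speed limits (rad/s): [2.57, 2.57, 3.14, 3.14, 3.14, 3.14].

INTERFACE

Orientations are given as a rotation vector (axis times angle).
In Python, from station import monitor, eyes, finish_job gives the robot as it stands. The module is installed in compiled form; this text tells all that it offers.
- The arm moves only by the tool step_arm, never from a script. Its argument "commands" is a list of rows, each a list of 3 entries, a list of its own where there are three numbers: the opening in per cent of the stroke, from 0 (shut) to 100 (fully open), then the shift along the tool's x, y, z in mm, then the turn about the tool's z in degrees. In form: [[hand, [x, y, z], yaw], ...]. A call has 1 to 12 rows; each row is the pose to reach, as a shift and turn from the pose commanded when the call began, along the tool's axes at that moment; what a row does not reach only later rows make up. A row lasts 1/8 s, in which the tool goes at most 62.5 mm and 10.7 degrees, less where a joint would pass 70% of its speed; a pose out of reach is approached as far as the arm can. A call with a gripper value outside its range is refused whole. The fingers move at their own pace and stop on an object; "squeeze" is the grip in N (left out, the last holds). Time passes only in rows, so rows that repeat a pose let the fingers close. It gives the time, the measured TCP pose, the force, the opening and the grip force at its end, in the units of the state.
- monitor.get_obs(): the state, without advancing time (a new reading comes with each control period).
- eyes.get_image(name): name is "side" or "top" or "wrist"; returns the picture (480x640x3 uint8, red, green, blue); there is no depth.
- eyes.camera_info(name): a dict with "camera_matrix" (3x3 intrinsics, pixels), "extrinsics" (4x4, takes a point from camera to world coordinates). Camera axes: x right, y down, z forward; pixel columns grow to the right and rows downward; lengths in m; the calibration is good to about 2 mm. A picture is of the moment at which its call begins: read the wrist's pose just before it. camera_info takes no time and is no camera call; for the wrist camera it gives the pose at the moment of the call.
- finish_job(): hands the job in; it is judged then, once.
The state is a dict: "t": time; "q": joint angles; "dq": joint speeds; "effort": joint torques, N m; "tool_pos": TCP position; "tool_rot": TCP orientation; "contact_force": force on the tool from outside, world axes, zero at the start; "wrist_torque": the same for the moment, N m; "opening": finger opening in m; "grip_force": force on a finger pad.
Only numpy, scipy, OpenCV 4.12 (cv2) and the standard library are available. Lean on these libraries where they do the work, as an engineer would, in place of code of your own. Each camera call takes 0.05 s, during which the arm holds its last target. There are 200 camera calls.

## Working session

There is one attempt and no reset: what is moved stays moved. The work goes in short steps, Python scripts to look and compute and a tool call to move; the robot and the scene stay as the last step left them, time stands still between calls to the robot, and variables do not carry over. Pictures are saved under pics/ and viewed, at most 10 in all, crops included, and the job is handed in when it is done.

Besides the shell and the picture viewer there is one more tool, called after "Request:" as name(argument=value, ...) on one line, values as JSON. step_arm: Moves the arm, as the interface text tells. Its arguments: {"type":"object","properties":{"commands":{"type":"array"},"squeeze":{"type":"number"}},"required":["commands"]}

```bash
mkdir -p pics; python3 - <<'E'
from station import monitor, eyes
import cv2,numpy as np
o=monitor.get_obs();print(o['t'],o['tool_pos'],o['tool_rot'],o['opening'])
for n in('side','top'):
    im=eyes.get_image(n);cv2.imwrite(f'pics/{n}0.png',im[:,:,::-1])
    c=eyes.camera_info(n);print(n,np.round(c['camera_matrix'],1).tolist(),np.round(c['extrinsics'],4).tolist())
E
```

```text
0.0 [ 0.14842059 -0.60683972  0.4034494 ] [-3.11694189e+00 -3.75525557e-01 -1.98565713e-05] 0.085207025257943
side [[539.6, 0.0, 323.2], [0.0, 539.6, 231.8], [0.0, 0.0, 1.0]] [[-0.402, -0.6665, 0.6278, -0.3175], [-0.9156, 0.2995, -0.2684, 0.4251], [-0.0091, -0.6827, -0.7307, 1.1672], [0.0, 0.0, 0.0, 1.0]]
top [[621.1, 0.0, 320.1], [0.0, 621.1, 234.0], [0.0, 0.0, 1.0]] [[0.0071, -0.9893, 0.146, 0.2826], [-1.0, -0.0066, 0.0043, 0.0716], [-0.0033, -0.1461, -0.9893, 1.6297], [0.0, 0.0, 0.0, 1.0]]
```

View pics/top0.png

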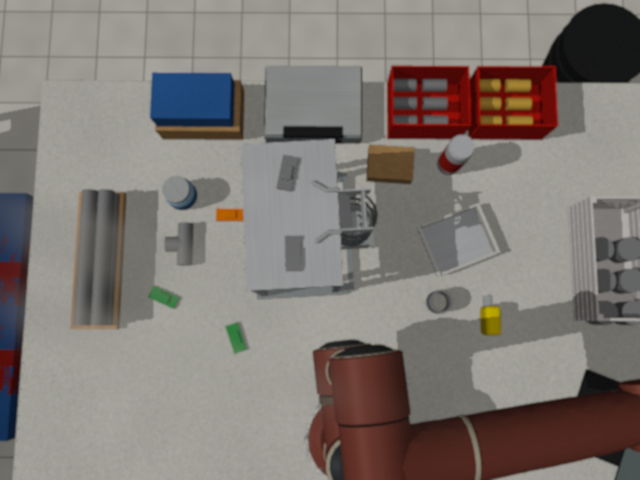

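View pics/side0.png

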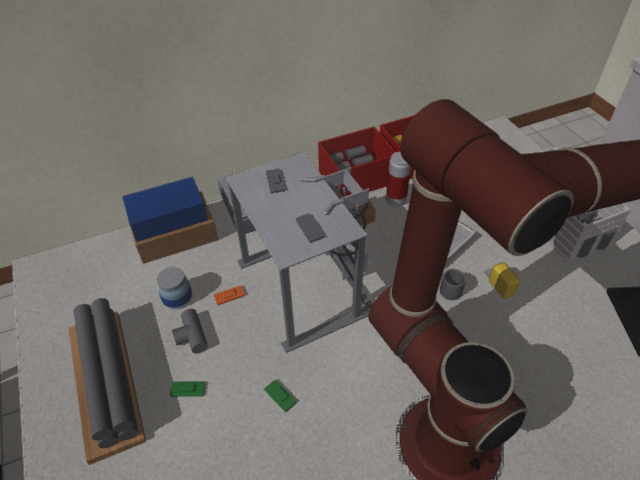

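The top view shows the chute with its deck at (245–340, 140–290), the padded plate at (289,173), the plain plate at (295,253) and the tray at (460,240). The side view confirms the pad is on the farther plate, at (276,180). The obstacles near the tray are the coupling (438,300), can (455,155) and box (390,163).

```bash
python3 - <<'E'
import cv2
im=cv2.imread('pics/top0.png')
c=cv2.resize(im[125:305,235:515],None,fx=2.85,fy=2.85,interpolation=cv2.INTER_CUBIC)
cv2.imwrite('pics/topc.png',c)
E
```

```text
(no output)
```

View pics/topc.png

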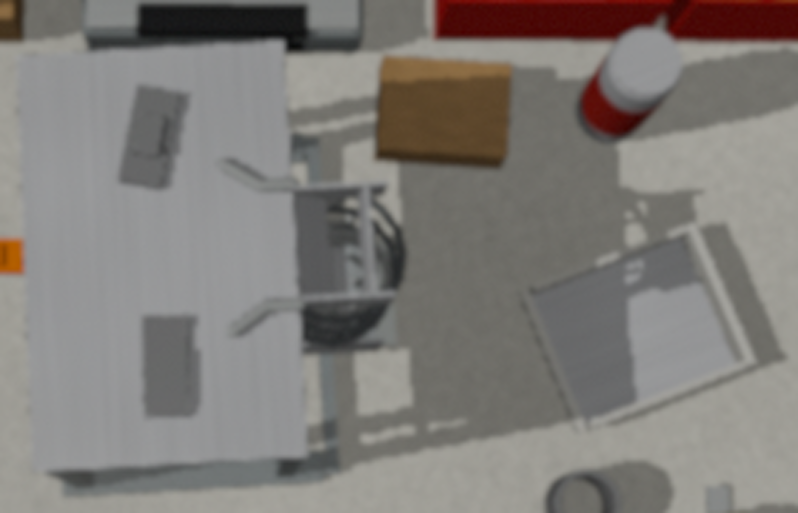

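The crop shows the deck corners at (22,58), (283,42), (305,460), (37,473), the padded plate at (154,136), and the tray's back corners at (693,228) and (757,360), with its sill corners at (524,293) and (583,430).

```bash
cat > h.py <<'E'
import numpy as np,cv2
from station import monitor,eyes
from scipy.spatial.transform import Rotation as R
def ray(name,uv,z,info=None):
    c=info or eyes.camera_info(name);K=np.array(c['camera_matrix']);E=np.array(c['extrinsics'])
    p=np.c_[np.atleast_2d(uv),np.ones(len(np.atleast_2d(uv)))]@np.linalg.inv(K).T@E[:3,:3].T
    o=E[:3,3];return o+p*((z-o[2])/p[:,2])[:,None]
def fit(model,world):
    "2D rigid: returns theta, t"
    m=np.array(model,float);w=np.array(world,float)[:,:2]
    a=m-m.mean(0);b=w-w.mean(0)
    th=np.arctan2((a[:,0]*b[:,1]-a[:,1]*b[:,0]).sum(),(a*b).sum())
    r=np.array([[np.cos(th),-np.sin(th)],[np.sin(th),np.cos(th)]])
    t=w.mean(0)-r@m.mean(0);return th,t,np.abs(b-a@r.T).max()
E
python3 - <<'E'
from h import *
cr=lambda L:np.array(L,float)/2.85+[235,125]-0.3
D=ray('top',cr([(22,58),(283,42),(305,460),(37,473)]),.315)
# image right=-y, image up=+x
th,t,e=fit([(160,240),(160,34),(-160,34),(-160,240)],D*1000);print('chute',th,t,e,np.round(D,3).tolist())
r=np.array([[np.cos(th),-np.sin(th)],[np.sin(th),np.cos(th)]])
T1=ray('top',cr([(693,228),(757,360)]),.040);T2=ray('top',cr([(524,293),(583,430)]),.036)
W=np.r_[T1,T2]*1000
a,tt,e=fit([(70,-85),(-70,-85),(70,85),(-70,85)],W);print('tray',a,tt,e,'chute frame',r.T@(tt-t),a-th)
im=cv2.imread('pics/top0.png',0);ic=cv2.resize(im,None,fx=4,fy=4,interpolation=cv2.INTER_CUBIC)
for n,(x0,y0,x1,y1) in dict(boss=(270,148,309,197),plain=(278,230,312,277)).items():
    s=ic[y0*4:y1*4,x0*4:x1*4];_,m=cv2.threshold(s,0,255,cv2.THRESH_BINARY_INV+cv2.THRESH_OTSU)
    k=max(cv2.findContours(m,0,2)[0],key=cv2.contourArea);b=cv2.boxPoints(cv2.minAreaRect(k))/4+[x0,y0]-.4
    w=ray('top',b,.321)[:,:2]*1000;p=(w-t)@r;c=p.mean(0);d1,d2=p[1]-p[0],p[2]-p[1];d=d1 if np.hypot(*d1)>np.hypot(*d2) else d2
    print(n,'chute frame',c.round(1),'world',w.mean(0).round(1),np.hypot(*d1),np.hypot(*d2),'ang',(np.arctan2(d[1],d[0])+1.57)%3.14-1.57)
for n,uv,z in(('coupling',(438,299),.06),('can',(460,148),.17)):
    w=ray('top',uv,z)[0,:2]*1000;print(n,w,(w-t)@r)
E
```

```text
chute 0.058904673831961143 [527.70818291   2.51728286] 3.769213222249718 [[0.672, 0.249, 0.315], [0.686, 0.048, 0.315], [0.366, 0.031, 0.315], [0.355, 0.229, 0.315]]
tray 0.3895101104131735 [ 505.42240786 -280.67468893] 5.378468199396224 chute frame [ -38.91880878 -281.38883236] 0.3306054365812124
boss chute frame [ 89.4 138.8] world [608.8 146.3] 78.63498103355056 41.93142391887761 ang -0.23196372506781682
plain chute frame [-85.3 133.7] world [434.7 131. ] 42.978228716359844 76.3622346362117 ang -0.02748093667326601
coupling [ 351.05606176 -219.24113926] [-189.40079429 -210.97418991]
can [ 710.99324178 -259.65053584] [ 167.5331923  -272.50322465]
```

Request:
step_arm(commands=[[100,[437,-153,135],-8.6],[100,[437,-153,135],-8.6],[100,[437,-153,135],-8.6],[100,[437,-153,135],-8.6],[100,[437,-153,135],-8.6],[100,[437,-153,135],-8.6],[100,[437,-153,135],-8.6],[100,[437,-153,135],-8.6],[100,[437,-153,135],-8.6],[100,[437,-153,135],-8.6]])

```text
t: 1.35
tool_pos: [0.5362, -0.3549, 0.2695]
tool_rot: [-3.082, -0.609, 0.001]
contact_force: [-0.5, 0.2, -0.6]
opening: 0.0851
grip_force: 0.0
```

```bash
python3 - <<'E'
from h import *
o=monitor.get_obs();print(o['t'],o['tool_pos'],o['tool_rot'],o['contact_force'])
for n in ('wrist','top','side'):
    im=eyes.get_image(n);cv2.imwrite(f'pics/{n}1.png',im[:,:,::-1])
c=eyes.camera_info('wrist');print(np.round(c['camera_matrix'],1).tolist(),np.round(c['extrinsics'],4).tolist())
E
```

```text
1.35 [ 0.53624794 -0.35486336  0.26946274] [-3.08186409e+00 -6.08779192e-01  1.25985230e-03] [-0.52453062  0.22884831 -0.63923738]
[[336.6, 0.0, 318.1], [0.0, 336.6, 240.6], [0.0, 0.0, 1.0]] [[0.379, -0.8928, -0.2436, 0.5975], [-0.9254, -0.3654, -0.1005, -0.3318], [0.0007, 0.2635, -0.9647, 0.2386], [0.0, 0.0, 0.0, 1.0]]
```

View pics/wrist1.png

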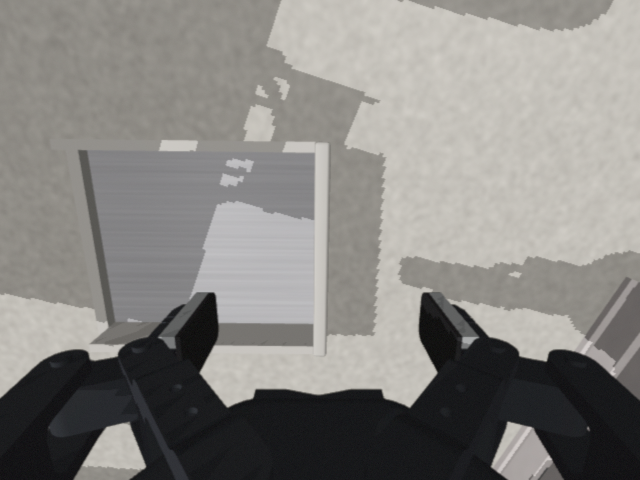

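The wrist view shows the rear wall between the fingers. Its top strip runs from (322,143) to (320,354), almost parallel to the pads.

```bash
python3 - <<'E'
from h import *
P=ray('wrist',[(328.5,143),(326.5,355),(316,143),(314,355),(68,143),(92,344)],[.04,.04,.04,.04,.036,.036])*1000
print(P.round(1).tolist()); m=P[:4].mean(0);d=P[0]-P[1];print('mid',m,'ang',np.arctan2(d[1],d[0]),np.linalg.norm(P[0]-P[1]))
o=monitor.get_obs();M=R.from_rotvec(o['tool_rot']).as_matrix()
print('shift',M.T@(m-o['tool_pos']*1000), 'psi',np.arctan2(M[1,0],M[0,0]))
E
```

```text
[[602.7, -336.2, 40.0], [475.5, -388.0, 40.0], [600.0, -329.7, 40.0], [472.4, -380.2, 40.0], [545.7, -197.0, 36.0], [420.6, -238.1, 36.0]]
mid [ 537.63988758 -358.53796963   40.        ] ang 0.38699400311833376 137.26943294413155
shift [  0.6054147    3.15030514 230.31159834] psi 0.3881786468253002
```

Request:
step_arm(commands=[[100,[0,3,40],0],[100,[0,3,79],0],[100,[0,3,79],0],[0,[0,3,79],0],[0,[0,3,79],0],[0,[0,3,79],0],[0,[0,3,79],0],[0,[0,3,79],0],[0,[0,3,79],0],[0,[0,3,79],0]], squeeze=50)

```text
t: 2.75
tool_pos: [0.5381, -0.3574, 0.1917]
tool_rot: [-3.082, -0.608, -0.001]
contact_force: [-0.5, 3.5, 6.0]
opening: 0.0078
grip_force: 51.1
```

Request:
step_arm(commands=[[0,[4,-10,0],4],[0,[11,-27,0],8],[0,[20,-46,0],12],[0,[28,-66,0],16],[0,[36,-85,0],18.9],[0,[44,-104,0],18.9],[0,[52,-122,0],18.9],[0,[59,-139,0],18.9],[0,[59,-139,0],18.9],[0,[59,-139,0],18.9]])

```text
t: 4.0
tool_pos: [0.54, -0.2054, 0.1916]
tool_rot: [-3.138, -0.096, -0.002]
contact_force: [0.1, 4.4, 7.3]
opening: 0.0081
grip_force: 51.4
```

```bash
python3 - <<'E'
from h import *
o=monitor.get_obs();print(o['t'],o['tool_pos'],o['tool_rot'],o['contact_force'])
w=eyes.get_image('wrist')[:,:,::-1];t=eyes.get_image('top')[:,:,::-1]
cv2.imwrite('pics/w2.png',w);cv2.imwrite('pics/t2.png',t)
c=cv2.resize(t[125:305,235:515],(622,400),interpolation=cv2.INTER_CUBIC)
cv2.imwrite('pics/m2.png',np.vstack([c[:, :], ]))
b=np.zeros((600,800,3),np.uint8);b[:360,:480]=cv2.resize(w,(480,360));b[360:,:]=0
s=cv2.resize(t[130:310,300:500],(320,288),interpolation=cv2.INTER_CUBIC);b[:288,480:]=s
cv2.imwrite('pics/m2.png',b[:360])
E
```

```text
4.0 [ 0.54002378 -0.20540978  0.19161719] [-3.13813878e+00 -9.57197904e-02 -1.88281232e-03] [0.0654202  4.35001633 7.28721948]
```

View pics/m2.png

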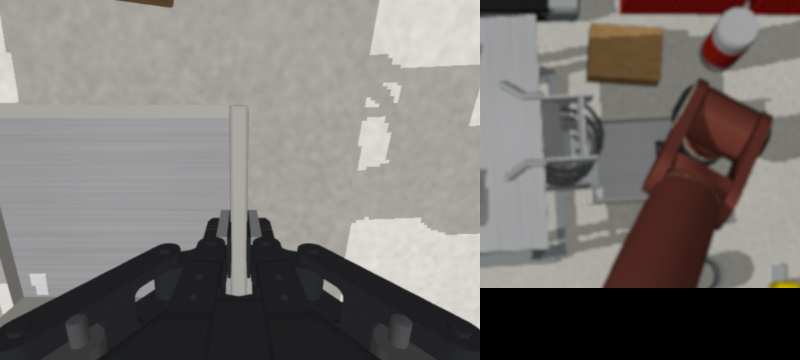

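The tray now stands square under the gripper, its wall end at wrist pixel (239,105)·4/3. In the top view it points at the cage. Next I'll cross-check the chute axis from the rails and the tray from the wall's end.

```bash
python3 - <<'E'
from h import *
cr=lambda L:np.array(L,float)/2.85+[235,125]-0.3
th=.0589;t=np.array([527.7,2.5]);r=np.array([[np.cos(th),-np.sin(th)],[np.sin(th),np.cos(th)]])
f=lambda P:((P[:,:2]*1000-t)@r).round(1).tolist()
print('rail inner/cl',f(ray('top',cr([(330,187),(330,296),(300,187),(300,297),(370,186),(374,294)]),.322)))
print('wall end',f(ray('wrist',np.array([(231,105),(247,105),(231,118)])*4/3,[.04,.04,.036])))
o=monitor.get_obs();print('tcp',f(o['tool_pos'][None]), )
# sharper deck edges from line fits in sub-pixel gradient
im=cv2.imread('pics/top0.png',0).astype(float)
for y in (150,165,240,260,280):
    print(y,im[y,332:350].astype(int).tolist())
E
```

```text
rail inner/cl [[43.8, 7.5], [-39.3, 12.4], [45.0, 30.1], [-38.8, 34.9], [43.0, -22.7], [-39.5, -20.5]]
wall end [[69.7, -205.7], [69.7, -213.0], [63.9, -205.5]]
tcp [[0.1, -208.3]]
150 [146, 144, 144, 151, 159, 161, 161, 160, 160, 160, 161, 161, 161, 161, 161, 161, 161, 159]
165 [146, 146, 141, 128, 114, 112, 112, 112, 111, 112, 113, 112, 112, 113, 112, 111, 111, 111]
240 [149, 148, 148, 149, 151, 151, 151, 146, 125, 83, 51, 46, 48, 46, 47, 48, 51, 50]
260 [148, 148, 147, 147, 148, 149, 149, 148, 146, 142, 144, 152, 156, 156, 146, 128, 114, 111]
280 [146, 146, 147, 147, 147, 147, 147, 148, 148, 144, 132, 119, 116, 119, 127, 131, 124, 112]
```

Request:
step_arm(commands=[[0,[0,-8,0],0],[0,[1,-18,0],0],[0,[2,-28,0],0],[0,[2,-34,0],0],[0,[2,-37,0],0],[0,[2,-39,0],0],[0,[2,-40,0],0],[0,[2,-40,0],0],[0,[2,-40,0],0]])

```text
t: 5.22
tool_pos: [0.5396, -0.167, 0.1916]
tool_rot: [3.137, 0.095, 0.003]
contact_force: [0.9, -4.4, 4.0]
opening: 0.0076
grip_force: 51.0
```

Request:
step_arm(commands=[[0,[0,-2,0],0],[0,[0,-4,0],0],[0,[0,-4,0],0]])

```text
t: 5.6
tool_pos: [0.5396, -0.1637, 0.1917]
tool_rot: [3.135, 0.096, 0.006]
contact_force: [1.9, -8.5, 0.2]
opening: 0.0079
grip_force: 50.5
```

Request:
step_arm(commands=[[60,[0,1,0],0],[60,[0,1,0],0],[60,[0,1,0],0],[60,[0,1,-15],0],[60,[0,1,-50],0],[60,[0,1,-110],0],[65,[0,1,-170],0],[65,[0,1,-230],0],[65,[0,1,-290],0],[65,[0,1,-350],0],[65,[0,1,-410],0],[65,[0,1,-410],0]])

```text
t: 7.1
tool_pos: [0.5377, -0.1627, 0.6096]
tool_rot: [3.134, 0.095, 0.019]
contact_force: [0.6, 0.7, -0.6]
opening: 0.0557
grip_force: 0.0
```

```bash
python3 - <<'E'
from h import *
o=monitor.get_obs();print(o['t'],o['q'],o['tool_pos'],o['contact_force'])
w=eyes.get_image('wrist')[:,:,::-1];cv2.imwrite('pics/w3.png',w)
E
```

```text
7.1 [-4.26359838e-01 -1.39906278e-01  1.46506583e+00  1.30790360e-04
  1.80283546e+00  1.08418326e+00] [ 0.53768658 -0.1627188   0.60962799] [ 0.64282391  0.70474905 -0.63521101]
```

View pics/w3.png

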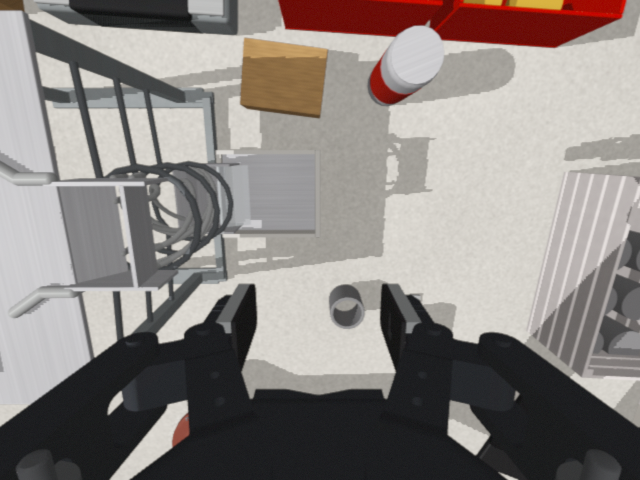

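The tray sits under the spout. Its rear corners are at (319,151) and (318,234), and the stop bar runs from (212,96) to (222,280), with its centre near row 190.

```bash
python3 - <<'E'
from h import *
th=.0589;t=np.array([529.7,2.5]);r=np.array([[np.cos(th),-np.sin(th)],[np.sin(th),np.cos(th)]])
f=lambda P:((P[:,:2]*1000-t)@r).round(1).tolist()
print('tray rear corners',f(ray('wrist',[(319,151),(318,235)],.04)))
print('stopbar ends',f(ray('wrist',[(211,93),(223,281)],.022)))
E
```

```text
tray rear corners [[65.5, -170.1], [-67.2, -168.8]]
stopbar ends [[150.3, -6.0], [-154.9, -2.6]]
```

Request:
step_arm(commands=[[65,[22,-60,0],5],[65,[44,-122,0],10],[65,[66,-184,0],13.4],[65,[88,-246,0],13.4],[65,[89,-305,0],13.4],[65,[89,-307,0],13.4],[65,[89,-307,0],13.4]])

```text
t: 8.02
tool_pos: [0.6092, 0.1488, 0.5993]
tool_rot: [3.129, -0.271, -0.004]
contact_force: [0.1, 0.4, 0.1]
opening: 0.0554
grip_force: 0.0
```

```bash
python3 - <<'E'
from h import *
o=monitor.get_obs();print(o['t'],o['tool_pos'],o['tool_rot'],o['contact_force'])
w=eyes.get_image('wrist')[:,:,::-1];cv2.imwrite('pics/w4.png',w)
E
```

```text
8.025 [0.60917304 0.14883666 0.5992677 ] [ 3.12901198 -0.2706853  -0.00362276] [0.06854873 0.36561475 0.13133611]
```

View pics/w4.png

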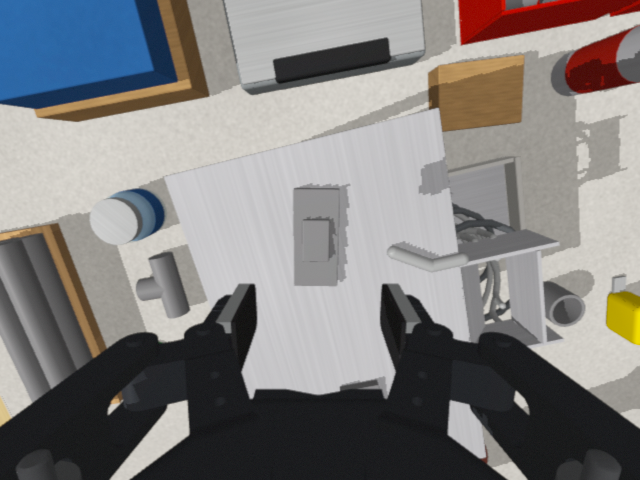

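The padded plate is close below. Its top face corners are at (294,188), (340,187), (338,286) and (294,284), and the deck corners are at (167,176) and (437,109).

```bash
python3 - <<'E'
from h import *
o=monitor.get_obs();M=R.from_rotvec(o['tool_rot']).as_matrix();psi=np.arctan2(M[1,0],M[0,0])
P=ray('wrist',[(294,188),(340,187),(338,286),(294,284)],.323)*1000
a,t,e=fit([(38,17),(38,-17),(-38,-17),(-38,17)],P)
Q=ray('wrist',[(304,219),(331,219),(329,262),(302,262)],.328)*1000
a2,t2,e2=fit([(16,10),(16,-10),(-16,-10),(-16,10)],Q)
print(a,t,e,a2,t2,e2,'psi',psi)
print('shift',M.T@(np.r_[t,320]-o['tool_pos']*1000),M.T@(np.r_[t2,320]-o['tool_pos']*1000),'yaw deg',np.degrees(psi-a))
D=ray('wrist',[(167,176),(437,109)],.315)*1000;th=.0589
n=np.array([np.cos(th),np.sin(th)]);print('deck far corners',D, 'x of far edge -> chute cx', D[:,:2]@n-160,'ang',np.arctan2(*(D[0]-D[1])[[1,0]])-np.pi/2)
print('vs',np.array([529.7,2.5])@n)
E
```

```text
-0.18515613995603133 [610.61387332 147.22360661] 0.7427968710207651 -0.20715864102652978 [609.89904576 147.33416096] 0.8041462385642362 psi -0.17418287173320146
shift [1.86018300e+00 6.69404250e-02 2.79692044e+02] [1.13701329e+00 8.19398315e-02 2.79693175e+02] yaw deg 0.6287219566331732
deck far corners [[674.52685285 248.24066468 315.        ]
 [686.49224786  47.73529724 315.        ]] x of far edge -> chute cx [527.97007593 528.11178281] ang 0.05960549349602484
vs 528.9286102070613
```

Request:
step_arm(commands=[[65,[1.5,0,55],0.8],[65,[1.5,0,95],0.8],[65,[1.5,0,108],0.8],[65,[1.5,0,112],0.8],[65,[1.5,0,112],0.8]])

```text
t: 8.7
tool_pos: [0.611, 0.1476, 0.4908]
tool_rot: [-3.127, 0.296, -0.005]
contact_force: [-0.5, 0.3, 0.9]
opening: 0.0554
grip_force: 0.0
```

Request:
step_arm(commands=[[50,[0,0,2],0],[50,[0,0,4],0],[50,[0,0,4],0]])

```text
t: 9.07
tool_pos: [0.6109, 0.1482, 0.4866]
tool_rot: [-3.127, 0.294, -0.004]
contact_force: [-0.0, 0.4, 4.3]
opening: 0.0426
grip_force: 2.4
```

Request:
step_arm(commands=[[50,[0,0,-1.5],0],[0,[0,0,-1.5],0],[0,[0,0,-1.5],0],[0,[0,0,-1.5],0],[0,[0,0,-1.5],0]], squeeze=25)

```text
t: 9.7
tool_pos: [0.6109, 0.1481, 0.4878]
tool_rot: [-3.127, 0.294, -0.004]
contact_force: [-0.2, -0.7, 5.0]
opening: 0.0329
grip_force: 28.9
```

Request:
step_arm(commands=[[0,[-8,5,-0.5],-2],[0,[-20,13,-0.5],-6],[0,[-34,23,-0.5],-10],[0,[-48,32,-0.5],-14.2],[0,[-62,42,-0.5],-14.2],[0,[-73,49,-0.5],-14.2],[0,[-80,53.5,-0.5],-14.2],[0,[-80,53.5,-0.5],-14.2]])

```text
t: 10.7
tool_pos: [0.5217, 0.1103, 0.4878]
tool_rot: [3.14, 0.094, 0.0]
contact_force: [-2.2, -1.6, 7.5]
opening: 0.0333
grip_force: 29.3
```

```bash
python3 - <<'E'
from h import *
o=monitor.get_obs();M=R.from_rotvec(o['tool_rot']).as_matrix();print(o['t'],'psi',np.arctan2(M[1,0],M[0,0]))
th=.0595;t=np.array([529,2.5]);r=np.array([[np.cos(th),-np.sin(th)],[np.sin(th),np.cos(th)]])
print('tcp chute',(o['tool_pos'][:2]*1000-t)@r,o['tool_pos'][2])
w=eyes.get_image('wrist')[:,:,::-1];cv2.imwrite('pics/w5.png',w)
E
```

```text
10.7 psi 0.05978379827317318
tcp chute [ -0.92191086 108.03078576] 0.48776121236998216
```

View pics/w5.png

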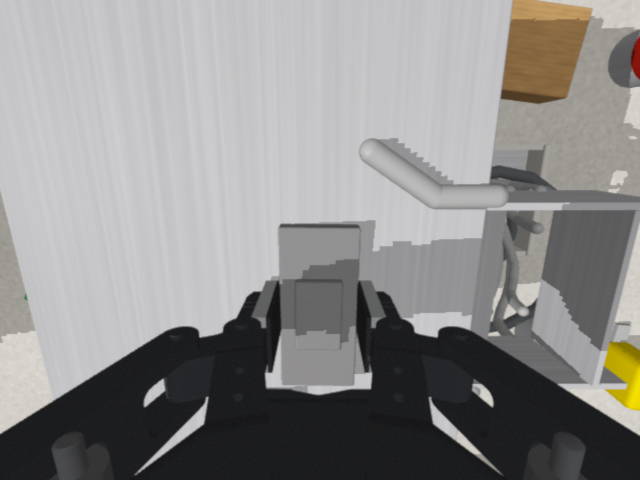

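The plate is held square. Its +x end is at row 227, around column 318, and the rail's inner edge is near row 207, columns 437–505.

```bash
python3 - <<'E'
from h import *
th=.0595;t=np.array([529,2.5]);r=np.array([[np.cos(th),-np.sin(th)],[np.sin(th),np.cos(th)]])
f=lambda P:((P[:,:2]*1000-t)@r).round(1).tolist()
print('plate end',f(ray('wrist',[(280,227),(359,227)],.323)),'plate near end',f(ray('wrist',[(282,384),(354,384)],.323)))
print('rail inner',f(ray('wrist',[(440,208),(495,208)],.320)),'lip',f(ray('wrist',[(483,240),(475,320),(493,150)],.315)))
E
```

```text
plate end [[35.1, 122.1], [35.1, 90.1]] plate near end [[-39.6, 123.4], [-39.6, 90.0]]
rail inner [[42.4, 56.9], [42.4, 34.5]] lip [[27.5, 35.1], [-11.0, 33.8], [65.2, 36.0]]
```

Request:
step_arm(commands=[[0,[3,5,-0.3],0],[0,[3,14,-0.3],0],[0,[3,24,-0.3],0],[0,[3,34,-0.3],0],[0,[3,44,-0.3],0],[0,[3,52,-0.3],0],[0,[3,58,-0.3],0],[0,[3,62,-0.3],0],[0,[3,62,-0.3],0]])

```text
t: 11.88
tool_pos: [0.529, 0.0487, 0.4877]
tool_rot: [-3.14, -0.094, -0.001]
contact_force: [-0.5, 0.5, 5.5]
opening: 0.0331
grip_force: 27.7
```

Request:
step_arm(commands=[[0,[0,3,0],0],[0,[0,3,0],0],[55,[0,3,0],0],[55,[0,3,0],0],[55,[0,3,-10],0],[55,[0,3,-50],0],[0,[0,-20,-50],0],[0,[0,-38,-50],0],[0,[0,-38,-50],0],[0,[0,-38,-50],0]])

```text
t: 13.12
tool_pos: [0.5267, 0.0866, 0.5362]
tool_rot: [3.14, 0.095, -0.002]
contact_force: [0.7, -0.5, 0.4]
opening: -0.0001
grip_force: 0.0
```

```bash
python3 - <<'E'
from h import *
o=monitor.get_obs();th=.0595;t=np.array([529,2.5]);r=np.array([[np.cos(th),-np.sin(th)],[np.sin(th),np.cos(th)]])
print(o['t'],'tcp chute',(o['tool_pos'][:2]*1000-t)@r,o['tool_pos'][2],o['opening'])
w=eyes.get_image('wrist')[:,:,::-1];cv2.imwrite('pics/w6.png',w)
E
```

```text
13.125 tcp chute [ 2.67049745 84.10805169] 0.5362242205172161 -0.00010511253072747462
```

View pics/w6.png

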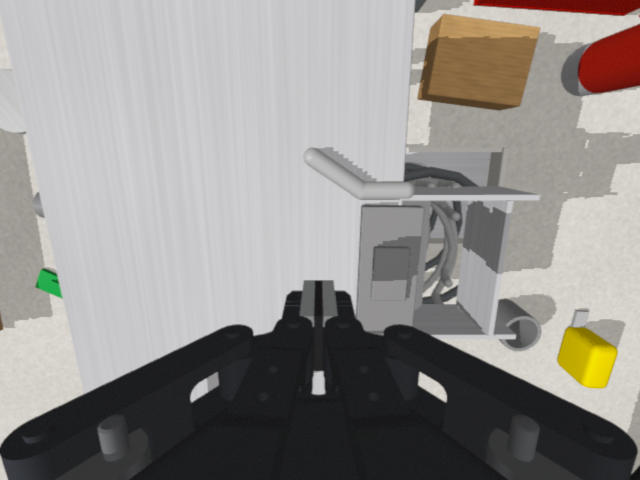

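The plate lies flat between the rails, its rear edge at column 360. The shut fingers are behind it.

Request:
step_arm(commands=[[0,[-1,0,25],0],[0,[-1,0,43],0],[0,[-1,0,45],0],[0,[-1,3,45],0],[0,[-1,8,45],0],[0,[-1,12,45],0],[0,[-1,15,45],0],[0,[-1,18,45],0],[0,[-1,21,45],0]])

```text
t: 14.3
tool_pos: [0.5269, 0.0655, 0.4921]
tool_rot: [-3.14, -0.094, -0.0]
contact_force: [0.5, 0.3, 0.0]
opening: -0.0001
grip_force: 0.1
```

```bash
python3 - <<'E'
from h import *
o=monitor.get_obs();th=.0595;t=np.array([529,2.5]);r=np.array([[np.cos(th),-np.sin(th)],[np.sin(th),np.cos(th)]])
print(o['t'],'tcp chute',(o['tool_pos'][:2]*1000-t)@r,o['tool_pos'][2])
w=eyes.get_image('wrist')[:,:,::-1];cv2.imwrite('pics/w7.png',w)
E
```

```text
14.3 tcp chute [ 1.67161252 63.03000883] 0.4920634594300319
```

View pics/w7.png

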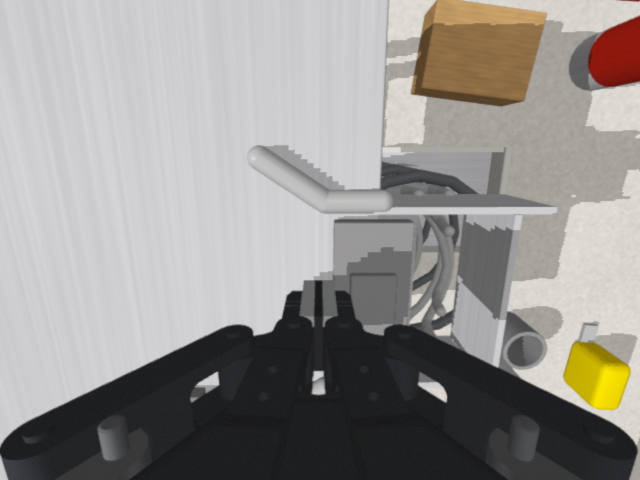

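The shut fingers have just reached the plate's rear edge (column 335), and the plate is still flat on the lip. I'll push it slowly past the lip and check numerically, because the ten pictures are used up.

Request:
step_arm(commands=[[0,[0,3,0],0],[0,[0,6,0],0],[0,[0,8,0],0],[0,[0,10,0],0],[0,[0,12,0],0],[0,[0,14,0],0],[0,[0,14,0],0],[0,[0,14,0],0]])

```text
t: 15.35
tool_pos: [0.5278, 0.0517, 0.4921]
tool_rot: [3.14, 0.094, 0.0]
contact_force: [0.0, -0.2, 0.5]
opening: 0.0001
grip_force: 0.4
```

```bash
cat > chk.py <<'E'
from h import *
import sys
o=monitor.get_obs();th=.0595;t=np.array([529,2.5]);r=np.array([[np.cos(th),-np.sin(th)],[np.sin(th),np.cos(th)]])
print(o['t'],'tcp chute',(o['tool_pos'][:2]*1000-t)@r,o['tool_pos'][2])
w=eyes.get_image('wrist');cv2.imwrite(f'pics/{sys.argv[1]}.png',w[:,:,::-1])
# grey level sampled at plate top spots, chute coords (x, y) at z
c=eyes.camera_info('wrist');K=np.array(c['camera_matrix']);E=np.linalg.inv(np.array(c['extrinsics']))
g=cv2.cvtColor(w,cv2.COLOR_RGB2GRAY)
for x in(25,31,36):
    L=[]
    for y in range(64,-16,-4):
        p=np.r_[(r@[x,y]+t)/1000,.323,1];q=K@(E@p)[:3];u,v=(q[:2]/q[2]).round().astype(int)
        L.append(int(g[v,u]) if 0<=v<480 and 0<=u<640 else -1)
    print(x,'y 64..-12:',L)
E
python3 chk.py w8
```

```text
15.35 tcp chute [ 1.67969902 49.13752513] 0.49211627098976407
25 y 64..-12: [208, 207, 204, 209, 207, 207, 149, 128, 117, 118, 101, 102, 102, 107, 166, 121, 122, 98, 98, 99]
31 y 64..-12: [208, 207, 204, 209, 207, 207, 149, 133, 118, 119, 119, 119, 107, 108, 128, 125, 133, 97, 99, 99]
36 y 64..-12: [208, 206, 204, 209, 207, 207, 149, 138, 119, 118, 118, 118, 119, 119, 75, 139, 116, 97, 170, 170]
```

Request:
step_arm(commands=[[0,[0,1,0],0],[0,[0,-6,0],0],[0,[0,-6,0],0],[0,[0,-6,0],0]])

```text
t: 15.9
tool_pos: [0.5274, 0.0579, 0.4918]
tool_rot: [-3.14, -0.095, 0.001]
contact_force: [-0.1, 0.7, -0.9]
opening: 0.0001
grip_force: 0.0
```

```bash
python3 chk.py w9; python3 - <<'E'
import cv2
g=cv2.imread('pics/w7.png',0)
for v in(225,235,245,260): print(v,g[v,320:480:6].tolist())
g=cv2.imread('pics/w9.png',0)
for v in(215,225,235,245,260): print(v,g[v,320:480:6].tolist())
E
```

```text
15.9 tcp chute [ 1.65627749 55.40968122] 0.4917688284548887
25 y 64..-12: [206, 204, 202, 207, 206, 206, 207, 151, 137, 133, 135, 137, 107, 106, 88, 125, 144, 98, 97, 99]
31 y 64..-12: [206, 204, 202, 207, 206, 204, 206, 137, 135, 134, 134, 136, 79, 116, 123, 118, 78, 100, 98, 98]
36 y 64..-12: [207, 204, 202, 207, 204, 206, 205, 143, 136, 134, 134, 134, 120, 72, 85, 134, 75, 138, 166, 170]
225 [205, 209, 203, 151, 151, 152, 152, 152, 152, 152, 152, 152, 152, 152, 152, 151, 134, 149, 73, 121, 87, 99, 65, 105, 99, 97, 100]
235 [205, 210, 196, 152, 152, 152, 152, 151, 151, 152, 152, 151, 152, 152, 151, 152, 116, 104, 119, 142, 127, 106, 112, 106, 100, 97, 100]
245 [206, 210, 197, 152, 153, 152, 152, 152, 151, 152, 152, 151, 151, 152, 152, 151, 110, 129, 145, 145, 106, 123, 133, 144, 99, 100, 99]
260 [206, 210, 192, 151, 152, 152, 151, 108, 108, 107, 107, 108, 107, 107, 107, 109, 123, 162, 165, 160, 124, 125, 130, 139, 98, 102, 98]
215 [206, 204, 204, 206, 206, 205, 204, 142, 141, 146, 143, 145, 144, 140, 127, 146, 103, 116, 118, 137, 78, 87, 172, 171, 171, 170, 168]
225 [206, 204, 205, 206, 207, 205, 205, 130, 130, 136, 133, 134, 132, 133, 171, 125, 114, 102, 98, 100, 109, 72, 97, 170, 169, 167, 168]
235 [207, 204, 204, 206, 207, 205, 206, 136, 132, 135, 132, 134, 133, 134, 126, 122, 67, 150, 116, 114, 127, 75, 96, 100, 96, 98, 98]
245 [207, 204, 204, 207, 207, 205, 205, 135, 132, 136, 134, 133, 133, 136, 83, 77, 76, 103, 124, 125, 130, 82, 96, 100, 97, 97, 95]
260 [206, 204, 204, 207, 207, 205, 203, 134, 134, 135, 135, 133, 135, 136, 107, 118, 113, 105, 105, 119, 126, 99, 98, 98, 100, 96, 97]
```

The plate is gone from the lip. Next I'll rise and move back to the earlier viewpoint over the tray, then compare with the picture taken there (w3).

Request:
step_arm(commands=[[0,[0,-6,-60],0],[0,[0,-6,-118],0],[0,[0,50,-118],0],[0,[-2,110,-118],0],[0,[-3,170,-118],0],[0,[-3,215,-118],0],[0,[-3,215,-118],0],[0,[-3,215,-118],0]])

```text
t: 16.95
tool_pos: [0.5373, -0.1569, 0.6099]
tool_rot: [-3.14, -0.094, 0.0]
contact_force: [-0.1, -0.2, -0.0]
opening: 0.0002
grip_force: 0.0
```

```bash
python3 - <<'E'
from h import *
o=monitor.get_obs();print(o['t'],o['tool_pos'],o['tool_rot'])
w=eyes.get_image('wrist')[:,:,::-1];cv2.imwrite('pics/w10.png',w)
t=eyes.get_image('top')[:,:,::-1];cv2.imwrite('pics/t10.png',t)
a=cv2.imread('pics/w3.png',0)
g=cv2.cvtColor(np.ascontiguousarray(w),cv2.COLOR_BGR2GRAY)
for v in range(142,246,5): print(v,g[v,205:330:5].tolist())
print('old')
for v in range(142,246,15): print(v,a[v,205:330:5].tolist())
E
```

```text
16.95 [ 0.53729509 -0.15694108  0.60991813] [-3.13962343e+00 -9.40134152e-02  3.02632036e-04]
142 [207, 215, 165, 82, 161, 163, 159, 211, 211, 200, 172, 179, 215, 162, 161, 161, 161, 158, 160, 159, 160, 160, 158, 158, 163]
147 [210, 217, 164, 109, 218, 218, 218, 171, 166, 166, 167, 166, 167, 166, 166, 167, 166, 166, 166, 167, 167, 167, 167, 159, 164]
152 [212, 214, 166, 116, 187, 153, 201, 201, 169, 156, 153, 155, 155, 156, 157, 157, 157, 157, 157, 156, 156, 156, 156, 150, 163]
157 [195, 211, 124, 104, 161, 148, 148, 150, 150, 152, 153, 153, 155, 155, 157, 157, 157, 155, 156, 155, 155, 155, 154, 149, 163]
162 [68, 72, 80, 134, 162, 160, 157, 172, 172, 173, 155, 155, 156, 157, 157, 157, 156, 157, 155, 155, 155, 155, 153, 148, 164]
167 [111, 125, 78, 76, 148, 157, 162, 172, 172, 174, 155, 155, 155, 156, 154, 154, 153, 153, 156, 155, 155, 155, 154, 150, 162]
172 [75, 71, 126, 128, 75, 150, 160, 172, 172, 174, 157, 156, 156, 156, 108, 108, 109, 108, 158, 158, 157, 157, 156, 151, 162]
177 [118, 74, 94, 115, 167, 74, 161, 173, 172, 175, 157, 156, 157, 157, 107, 108, 108, 108, 156, 155, 155
[... 1872 characters left out ...]
5, 156, 156, 156, 156, 156, 155, 155, 154, 154, 156, 154, 164]
172 [119, 68, 71, 137, 156, 160, 170, 170, 172, 152, 154, 154, 155, 155, 155, 154, 155, 154, 154, 153, 154, 153, 154, 153, 160]
187 [70, 67, 110, 166, 71, 145, 170, 171, 172, 152, 153, 154, 154, 154, 154, 155, 155, 154, 154, 153, 155, 154, 153, 155, 157]
202 [117, 125, 69, 186, 146, 72, 170, 170, 172, 155, 153, 153, 154, 154, 153, 153, 153, 153, 152, 153, 153, 153, 151, 153, 158]
217 [119, 108, 71, 171, 121, 67, 170, 170, 171, 164, 150, 151, 151, 152, 151, 151, 151, 152, 151, 152, 151, 151, 150, 154, 156]
232 [108, 71, 59, 75, 143, 141, 106, 117, 118, 117, 118, 118, 118, 118, 118, 120, 118, 119, 118, 119, 119, 118, 141, 153, 156]
```

The picture over the tray shows a uniform grey rectangle without a pad, about 45 × 20 px (76 × 34 mm), lying flat and square in the tray. The tray is still in place.

```bash
python3 -c "
from station import finish_job
print(finish_job())"
```

```text
the job is handed in; nothing more can be done
None
```

The job is handed in: the tray stands home against the stop bar, and the last wrist image (read as grey levels, not viewed) shows the plate lying flat in it with no pad visible on top, so pad side down; no verdict came back.

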